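Fold down the row of price flags

TASK

Closing time: fold down the five price flags on the curved wooden strip by running your fingertips low along the row, from the end without the knob towards the knob, so that each flag in turn is laid down flat. Do it gently in one continuous pass, keeping the fingertips down at the strip from the first flag until the last one lies flat, then draw your hand away. Do not lift or shift the strip, and leave the bread, jar, cup and tongs around it as they stand.

Things in the scene. Friction and masses are not known exactly. Their poses are not given: they have to be found in the camera images.
- strip: Loose curved wooden (1.6 to 2.4 kg) batten on the counter, 60 mm wide, 18 thick, 370 long. Origin: on its centre line, underside. Local x points to the inside of the curve, y along the strip to the knob end, z up. Centre line at arc angle p: local (260 - 260 cos p, 260 sin p) mm. Hinges at p = -0.55, -0.319, -0.088, 0.142, 0.373 rad, knob 0.68, ends -0.68 and 0.75.
- hinge1 (a point): Middle of the hinge of flag 1 (the one farthest from the knob), on the strip's centre line, 21 mm above the counter (3 mm above the strip's top face). The hinges are 60 mm apart along the arc.
- hinge2 (a point): Middle of the hinge of flag 2, on the strip's centre line, 21 mm above the counter (3 mm above the strip's top face). The hinges are 60 mm apart along the arc.
- hinge3 (a point): Middle of the hinge of flag 3, on the strip's centre line, 21 mm above the counter (3 mm above the strip's top face). The hinges are 60 mm apart along the arc.
- hinge4 (a point): Middle of the hinge of flag 4, on the strip's centre line, 21 mm above the counter (3 mm above the strip's top face). The hinges are 60 mm apart along the arc.
- hinge5 (a point): Middle of the hinge of flag 5 (the one nearest the knob), on the strip's centre line, 21 mm above the counter (3 mm above the strip's top face). The hinges are 60 mm apart along the arc.
- flag1 (a joint): Price flag 1, rad: 0 upright, 1.5 flat (stop). A white plate 50 mm wide, 4 thick, standing 45 above its hinge line, which lies across the strip. Folds only along the strip towards the knob; a stiff hinge (0.05 N m, about 2 N at mid-height) leaves it where it is pushed. Starts 0 to 0.3 rad.
- flag2 (a joint): Price flag 2, rad: 0 upright, 1.5 flat (stop). A white plate 50 mm wide, 4 thick, standing 45 above its hinge line, which lies across the strip. Folds only along the strip towards the knob; a stiff hinge (0.05 N m, about 2 N at mid-height) leaves it where it is pushed. Starts 0 to 0.3 rad.
- flag3 (a joint): Price flag 3, rad: 0 upright, 1.5 flat (stop). A white plate 50 mm wide, 4 thick, standing 45 above its hinge line, which lies across the strip. Folds only along the strip towards the knob; a stiff hinge (0.05 N m, about 2 N at mid-height) leaves it where it is pushed. Starts 0 to 0.3 rad.
- flag4 (a joint): Price flag 4, rad: 0 upright, 1.5 flat (stop). A white plate 50 mm wide, 4 thick, standing 45 above its hinge line, which lies across the strip. Folds only along the strip towards the knob; a stiff hinge (0.05 N m, about 2 N at mid-height) leaves it where it is pushed. Starts 0 to 0.3 rad.
- flag5 (a joint): Price flag 5, rad: 0 upright, 1.5 flat (stop). A white plate 50 mm wide, 4 thick, standing 45 above its hinge line, which lies across the strip. Folds only along the strip towards the knob; a stiff hinge (0.05 N m, about 2 N at mid-height) leaves it where it is pushed. Starts 0 to 0.3 rad.
- knob (a point): Top of the small round steel knob (24 mm across, 30 mm tall, top 48 mm above the counter) on the strip, 80 mm along the arc beyond the hinge of flag 5; part of the strip.
- loaf: Round loaf, 156 mm across, 82 mm high, loose on a fixed 16 mm thick round board inside the strip's curve. Origin at the centre of its underside. Not to be disturbed.
- bun1: Bun 66 mm across, 42 mm high, loose on the counter beside the strip. Origin at the centre of its underside. Not to be disturbed.
- bun2: Bun 62 mm across, 38 mm high, loose on the counter beside the strip. Origin at the centre of its underside. Not to be disturbed.
- muffin: Muffin in a paper case, 64 mm across, 59 mm high, loose beside the strip. Origin at the centre of its underside. Not to be disturbed.
- jar: Honey jar with steel lid, 54 mm across, 68 mm high, loose beside the strip. Origin at the centre of its underside. Not to be disturbed.
- cup: White cup, 64 mm across, 60 mm high, loose beside the strip. Origin at the centre of its underside. Not to be disturbed.
- tongs: Steel serving tongs, about 240 mm long, lying on the counter off to the left. Origin at the centre of its underside. Not to be disturbed.

How it is judged:
By the outcome, as a careful person would: the job done as asked, in the order asked, and still so for the second after the job is handed in, with the robot touching nothing.
It also fails if it takes over 48 s, if anything falls off the work surface, if the arm or the gripper's body presses on something with over 40 N, if the wrist force passes 120 N, or if a joint passes its speed limit or range.

ROBOT

A 7-joint arm with a two-finger parallel gripper is mounted at the origin on the work surface. World frame = base frame: x ahead of the robot, y to its left, z up, the work surface at z = 0. Lengths are in m, angles in degrees, forces in N, time in s.
With the tool pointing down it reaches from about 0.425 to 0.875 m from the base axis. Payload 4.7 kg.
Tool frame: the origin (TCP) lies between the finger pads; the fingertips stand 19 mm ahead of it and the grasp point (between the pads) is the TCP; x points along the fingers, z is the direction in which the jaws open and shut, and the axes are right-handed (so a half turn about x gives the same grasp; the last joint's range is limited). The gripper opens to 87 mm and grips with 3 to 60 N. Pads are 19 mm wide; open, the fingers measure 117 mm over their backs; the gripper's body (75 mm by 190 mm) begins 51 mm behind the grasp point.
Start: joints at [-65.082, 18.392, -4.016, 83.108, 1.295, 78.541, -3.26], TCP at [0.266, 0.593, 0.242] pointing down, gripper open.
Joint ranges: [-163.93, 163.93], [-17.29, 119.83], [-79.2, 71.16], [3.27, 140.29], [-89.18, 269.18], [5.43, 117.66], [-154.24, 154.24]. Speed limits (degrees/s): [147.25, 147.25, 180, 180, 180, 180, 180].

INTERFACE

Orientations are given as [roll, pitch, yaw] about the fixed x, y, z axes, in that order (R = Rz(yaw) Ry(pitch) Rx(roll)).
In Python, from cell import monitor, read_camera, camera_model, env, regions_of gives the robot as it stands. The module is installed in compiled form; this text tells all that it offers.
- The arm moves only by the tool step_arm, never from a script. Its argument "deltas" is a list of rows, each a list of 5 numbers: the gripper's target within -1 to 1 (fully open at 1, half-way at 0, shut at -1), then the shift along the tool's x, y, z in m, then the turn about the tool's x in degrees. A call has 1 to 12 rows; each row is the pose to reach, as a shift and turn from the pose commanded when the call began, along the tool's axes at that moment; what a row does not reach only later rows make up. A row lasts 1/8 s, in which the tool goes at most 62.5 mm and 10.7 degrees, less where a joint would pass 70% of its speed; a pose out of reach is approached as far as the arm can. A call with a gripper value outside its range is refused whole. The fingers move at their own pace and stop on an object; "newtons" is the grip in N (left out, the last holds). Time passes only in rows, so rows that repeat a pose let the fingers close. It gives the time, the measured TCP pose, the force and the opening at its end, in the units of the state.
- monitor.get_obs(): the state, without advancing time (a new reading comes with each control period).
- read_camera(name): name is "side" or "top" or "wrist"; returns (picture, depth): 420x560x3 uint8, red, green, blue; 420x560 float32, m along the optical axis (not along the pixel's ray), 0 where there is no reading.
- camera_model(name): a dict with "fx", "fy", "cx", "cy" (pixels), "xyz" and "attitude" of the camera in the world. Camera axes: x right, y down, z forward; pixel columns grow to the right and rows downward; lengths in m; the calibration is good to about 2 mm. The wrist camera is an equidistant fisheye: a pixel r from the principal point sees the ray r / f radians off the axis. A picture is of the moment at which its call begins: read the wrist's pose just before it. camera_model takes no time and is no camera call; for the wrist camera it gives the pose at the moment of the call.
- env.sign_off(): hands the job in, once; it reports no verdict.
Trained networks look in the newest picture that a camera, given by its name, has taken for a name from the list of things; names that differ only in an ending like _2 or _b are one class to them, and where a whole thing is asked for, a point or a joint stands for the part that bears it (a point fixed in the world has none). Each returns a list of dicts, best first, with "p" (0 to 1); they miss things now and then, are a little off and sometimes report something else, mostly with a low value. They report only what shows in the picture. A call takes as long as a camera call.
- regions_of(camera, thing): "pixels" (420x560 bool, what is visible of it) and "pixel" ([column, row] in pixels, amid what is visible of it).
The state is a dict: "time_s": time; "qpos": joint angles; "joint_velocities": joint speeds; "effort": joint torques, N m; "tool_pos": TCP position; "tool_rot": TCP orientation; "force": force on the tool from outside, world axes, zero at the start; "wrist_torque": the same for the moment, N m; "grip_width": finger opening in m.
Only numpy, scipy, OpenCV 4.12 (cv2) and the standard library are available. Lean on these libraries where they do the work, as an engineer would, in place of code of your own. Each camera call takes 0.05 s, during which the arm holds its last target. There are 200 camera calls.

## Working session

There is one attempt and no reset: what is moved stays moved. The work goes in short steps, Python scripts to look and compute and a tool call to move; the robot and the scene stay as the last step left them, time stands still between calls to the robot, and variables do not carry over. Pictures are saved under pics/ and viewed, about 8 in all and at most 12, crops included, and the job is handed in when it is done.

Besides the shell and the picture viewer there is one more tool, called in YAML: its name, and indented under it one key for each argument. step_arm: Moves the arm, as the interface text tells. Its arguments: {"type":"object","properties":{"deltas":{"type":"array"},"newtons":{"type":"number"}},"required":["deltas"]}

```bash
mkdir -p pics
cat > h.py <<'E'
import numpy as np, cv2
from scipy.spatial.transform import Rotation as R
from cell import monitor, read_camera, camera_model, env, regions_of
def cloud(cam,depth):
    m=camera_model(cam); v,u=np.mgrid[0:420,0:560]
    P=np.stack([(u-m['cx'])/m['fx']*depth,(v-m['cy'])/m['fy']*depth,depth],-1)
    a=np.array(m['attitude']); 
    r=R.from_euler('xyz',a,degrees=True).as_matrix() if a.size==3 else a.reshape(3,3)
    return P@r.T+np.array(m['xyz'])
E
python3 - <<'E'
from h import *
print(monitor.get_obs())
ims=[]
for c in ['top','side']:
    im,d=read_camera(c); print(c,camera_model(c)); W=cloud(c,d)
    np.savez(f'{c}.npz',im=im,d=d,W=W)
    ims.append(im)
    cv2.imwrite(f'pics/{c}.png',cv2.resize(im[:,:,::-1],(800,600)))
    for t in ['strip','flag1','knob','loaf','bun1','bun2','muffin','jar','cup','tongs']:
        for r in regions_of(c,t)[:6]:
            m=r['pixels']&(d>0)
            if r['p']<.3 or m.sum()<5: continue
            Q=W[m]; print(t,round(r['p'],2),np.round(r['pixel']),m.sum(),np.round(np.median(Q,0),3),np.round(np.percentile(Q,2,axis=0),3),np.round(np.percentile(Q,98,axis=0),3))
E
```

```text
{'time_s': 0.0, 'qpos': array([-65.08168163,  18.43915065,  -4.01412419,  83.17455087,
         1.29389692,  78.54007164,  -3.2607295 ]), 'joint_velocities': array([-0.04212255, -0.02424615,  0.00800196, -0.04232427, -0.0235048 ,
       -0.03636188, -0.04377659]), 'effort': array([ 1.72937202e-04, -4.91280484e+01, -4.03872505e-01, -3.12535572e+01,
       -6.39861356e-02,  4.36069805e-02,  1.75919013e-04]), 'tool_pos': array([0.2653667 , 0.59280371, 0.24046332]), 'tool_rot': array([-177.32680463,   89.8912827 , -111.43766631]), 'force': array([-0.73627897,  0.91733664, -0.48318606]), 'wrist_torque': array([ 0.03236856, -0.04981655,  0.01313659]), 'grip_width': 0.08693455227778846}
top {'fx': 520.1047314568681, 'fy': 520.1047314568681, 'cx': 284.17543103125155, 'cy': 202.7079746604416, 'xyz': array([0.35368294, 0.15050049, 1.17786742]), 'attitude': array([-1.68318318e+02, -5.77214454e-02, -9.31612557e+01])}
strip 0.4 [380. 227.] 4330 [ 0.53  -0.08   0.018] [ 0.487 -0.246  0.013] [0.598 0.088 0.065]
flag1 0.7 [424. 216.] 120 [ 0.538 -0.17   0.049] [ 0.519 -0.184  0.019] [ 0.558 -0.158  
[... 2941 characters left out ...]
 0.033] [0.598 0.032 0.009] [0.652 0.082 0.042]
bun2 0.72 [228. 250.] 452 [0.437 0.028 0.029] [ 0.41   0.011 -0.   ] [0.463 0.06  0.038]
muffin 0.79 [225. 298.] 593 [ 0.431 -0.107  0.052] [ 0.403 -0.125  0.011] [ 0.456 -0.077  0.059]
jar 0.9 [247. 344.] 781 [ 0.472 -0.229  0.066] [ 0.447 -0.245  0.011] [ 0.495 -0.197  0.07 ]
cup 0.67 [342. 330.] 879 [ 0.675 -0.192  0.034] [ 0.644 -0.232  0.002] [ 0.7   -0.174  0.061]
cup 0.41 [268. 293.] 358 [ 0.519 -0.114  0.043] [ 0.496 -0.124  0.021] [ 0.543 -0.103  0.065]
tongs 0.81 [242. 135.] 627 [0.48  0.471 0.009] [ 0.361  0.455 -0.001] [0.588 0.514 0.018]
tongs 0.49 [247. 345.] 747 [ 0.472 -0.23   0.066] [ 0.448 -0.245  0.015] [ 0.494 -0.198  0.07 ]
```

```bash
cat > fit.py <<'E'
from h import *
from scipy.optimize import minimize
P=[]
for c in ['top','side']:
    z=np.load(f'{c}.npz'); W=z['W']; 
    W=W[(z['d']>0)]; m=(W[:,2]>.010)&(W[:,2]<.0225)&(W[:,0]>.46)&(W[:,0]<.63)&(W[:,1]>-.3)&(W[:,1]<.13)
    P.append(W[m])
P=np.vstack(P)[:,:2]
def loc(q,P):
    x,y,t=q; c,s=np.cos(t),np.sin(t); d=P-[x,y]
    lx=d[:,0]*c+d[:,1]*s; ly=-d[:,0]*s+d[:,1]*c
    return np.hypot(.26-lx,ly)-.26, np.arctan2(ly,.26-lx)
def cost(q,P=P):
    r,p=loc(q,P); e=np.maximum(abs(r)-.03,0); f=np.maximum(np.maximum(-.68-p,p-.75),0)*.26
    inside=(e==0)&(f==0)
    return np.minimum(np.hypot(e,f),.01).mean()+0.5*np.minimum(r**2/.03,.03).mean()*0.3
best=min((minimize(cost,[.505,-.075,t],method='Nelder-Mead',options=dict(xatol=1e-5,fatol=1e-9,maxiter=3000)) for t in (-.2,0,.2)),key=lambda r:r.fun)
q=best.x; r,p=loc(q,P); m=abs(r)<.035
print(q,best.fun,np.percentile(r[m],[1,5,50,95,99]),np.percentile(p[m],[.5,2,98,99.5]))
def w(p,r=0,q=q):
    x,y,t=q; l=np.array([.26-(.26+r)*np.cos(p),(.26+r)*np.sin(p)]);c,s=np.cos(t),np.sin(t)
    return np.array([x+c*l[0]-s*l[1],y+s*l[0]+c*l[1]])
for a in [-.68,-.55,-.319,-.088,.142,.373,.68,.75]: print(a,w(a).round(4),'yaw',np.degrees(q[2]-a).round(1))
print('tangent dir yaw=90+theta-p')
for c in ['top','side']:
    z=np.load(f'{c}.npz'); W=z['W'][z['d']>0]; k=(W[:,2]>.045)&(W[:,2]<.05); D=W[k]; kk=w(.68); D=D[np.hypot(*(D[:,:2]-kk).T)<.03]; print(c,'knob',D.mean(0) if len(D) else None,len(D))
    F=W[(W[:,2]>.056)&(W[:,2]<.072)]; r,p=loc(q,F[:,:2]); F=F[(abs(r)<.035)&(p>-.68)&(p<.6)];
    r,p=loc(q,F[:,:2])
    for h in [-.55,-.319,-.088,.142,.373]:
        k=abs(p-h)<.1; print(h,'top flag r',np.percentile(r[k],[2,98]).round(4),'dp(mm)',((np.median(p[k])-h)*260).round(1),F[k,2].max().round(3))
    b=z['im'].copy()
    mm=camera_model(c); Rw=R.from_euler('xyz',mm['attitude'],degrees=True).as_matrix()
    for a in np.linspace(-.68,.75,40):
        for rr in (-.03,0,.03):
            X=Rw.T@(np.r_[w(a,rr),.018]-mm['xyz']); cv2.circle(b,(int(mm['fx']*X[0]/X[2]+mm['cx']),int(mm['fy']*X[1]/X[2]+mm['cy'])),0,(255,0,255),-1)
    b=b[90:330,240:560] if c=='top' else b[180:420,120:440]
    cv2.imwrite(f'pics/{c}_fit.png',cv2.resize(b[:,:,::-1],(800,600)))
E
python3 fit.py
```

```text
[ 0.5145694  -0.09627043  0.16991565] 0.002332590489456457 [-0.03037188 -0.02772347  0.00323958  0.02790178  0.02958849] [-0.68345984 -0.66973434  0.73318418  0.75478535]
-0.68 [ 0.5992 -0.2476] yaw 48.7
-0.55 [ 0.5753 -0.2237] yaw 41.2
-0.319 [ 0.5413 -0.1744] yaw 28.0
-0.088 [ 0.5194 -0.1186] yaw 14.8
0.142 [ 0.5109 -0.0596] yaw 1.6
0.373 [5.162e-01 1.000e-04] yaw -11.6
0.68 [0.5439 0.0746] yaw -29.2
0.75 [0.5534 0.0902] yaw -33.2
tangent dir yaw=90+theta-p
top knob [0.54436311 0.0760681  0.04741418] 48
-0.55 top flag r [-0.0242  0.0215] dp(mm) 9.9 0.068
-0.319 top flag r [-0.0226  0.0225] dp(mm) 7.9 0.069
-0.088 top flag r [-0.0227  0.0228] dp(mm) 12.7 0.067
0.142 top flag r [-0.0232  0.0239] dp(mm) 2.9 0.069
0.373 top flag r [-0.0223  0.0247] dp(mm) 10.7 0.069
side knob [0.54502177 0.07232869 0.04766034] 25
-0.55 top flag r [-0.0252  0.0229] dp(mm) 6.9 0.068
-0.319 top flag r [-0.0254  0.0224] dp(mm) 4.4 0.069
-0.088 top flag r [-0.0251  0.0227] dp(mm) 10.1 0.069
0.142 top flag r [-0.0252  0.0218] dp(mm) -0.0 0.068
0.373 top flag r [-0.0255  0.0236] dp(mm) 9.0 0.068
```

View pics/top_fit.png

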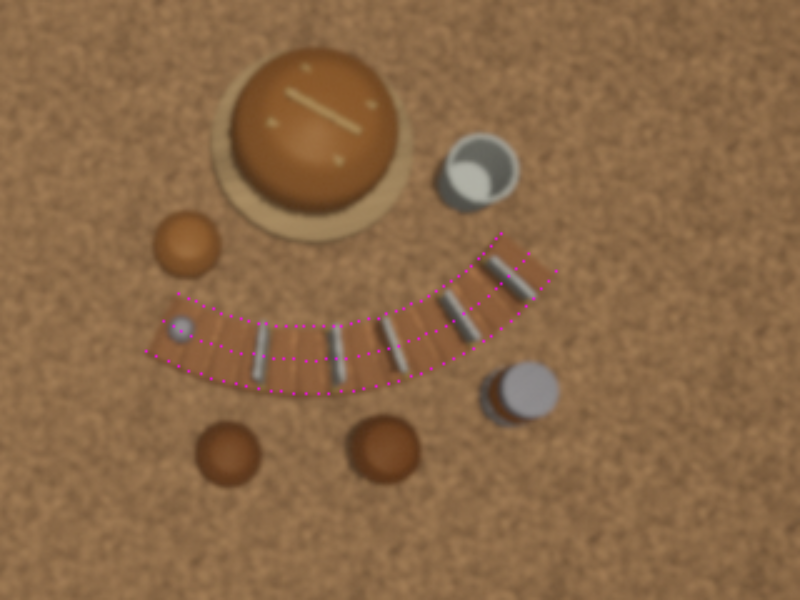

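View pics/side_fit.png

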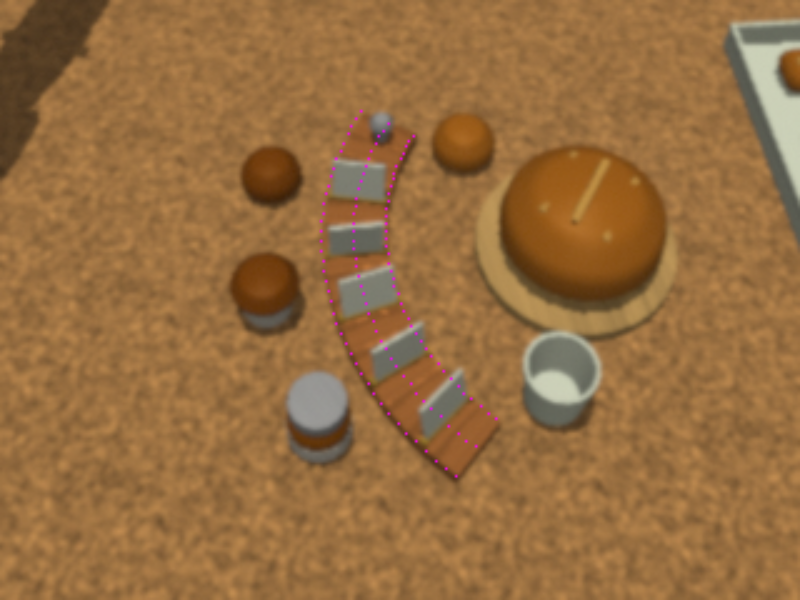

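```bash
cat > plan.py <<'E'
import io,contextlib
with contextlib.redirect_stdout(io.StringIO()):
    from fit import *
o=monitor.get_obs(); M=R.from_euler('xyz',o['tool_rot'],degrees=True).as_matrix()
def yawy(M): return np.degrees(np.arctan2(M[1,1],M[0,1]))
def down(psi):  # tool y at world yaw psi, x down
    a=np.radians(psi); y=np.array([np.cos(a),np.sin(a),0]); x=np.array([0,0,-1.]); return np.stack([x,y,np.cross(x,y)],1)
E
python3 - <<'E'
from plan import *
print(M.round(3),yawy(M),o['tool_pos'],q)
p=-.55-.0175/.26-.005
T=w(p); tang=np.degrees(q[2]-p)+90
print('start',p,T,'tangent',tang)
for psi in (tang,tang-180): print('turn', -((psi-yawy(M)+180)%360-180))
D=M.T@(np.r_[T,.13]-[.266,.593,.242]); print(D)
E
```

```text
[[ 0.    -0.913  0.408]
 [ 0.     0.408  0.913]
 [-1.    -0.     0.   ]] 155.89534672931342 [0.26550858 0.59330636 0.2415854 ] [ 0.5145694  -0.09627043  0.16991565]
start -0.6223076923076923 [ 0.58823645 -0.2374029 ] tangent 135.39105395157497
turn 20.504292777738442
turn -159.49570722226156
[ 0.11198367 -0.63327373 -0.62639713]
```

step_arm:
  deltas:
    - [-1,0,-0.01,-0.01,0]
    - [-1,0,-0.035,-0.035,0]
    - [-1,0,-0.07,-0.07,0]
    - [-1,0,-0.105,-0.105,0]
    - [-1,0,-0.14,-0.14,0]
    - [-1,0,-0.175,-0.175,0]
    - [-1,0,-0.21,-0.21,0]
    - [-1,0,-0.245,-0.245,0]
    - [-1,0,-0.28,-0.28,0]
    - [-1,0,-0.315,-0.315,0]
    - [-1,0,-0.35,-0.35,0]
    - [-1,0,-0.385,-0.385,0]
  newtons: 20

```text
time_s: 2.6
tool_pos: [0.4596, 0.0822, 0.2418]
tool_rot: [-8.9, 89.9, 57.0]
force: [0.9, 0.4, -0.8]
grip_width: 0.0004
```

step_arm:
  deltas:
    - [-1,0,-0.035,-0.035,3]
    - [-1,0,-0.07,-0.07,6]
    - [-1,0,-0.105,-0.105,9]
    - [-1,0,-0.14,-0.14,12]
    - [-1,0,-0.175,-0.175,15]
    - [-1,0,-0.21,-0.205,18]
    - [-1,0,-0.235,-0.23,20.5]
    - [-1,0,-0.248,-0.241,20.5]
    - [-1,0.03,-0.248,-0.241,20.5]
    - [-1,0.06,-0.248,-0.241,20.5]
    - [-1,0.09,-0.248,-0.241,20.5]
    - [-1,0.112,-0.248,-0.241,20.5]

```text
time_s: 4.1
tool_pos: [0.5869, -0.2353, 0.1282]
tool_rot: [74.3, 89.9, 119.8]
force: [-0.1, 0.7, -0.5]
grip_width: 0.0005
```

Run:
```python
from plan import *
im,d=read_camera('side'); W=cloud('side',d)
print('pos',o['tool_pos'],'yaw y',yawy(M), 'target',w(-.6223))
cv2.imwrite('pics/s2.png',cv2.resize(im[180:420,120:440,::-1],(800,600)))
```

```text
pos [ 0.58692239 -0.23527038  0.12822659] yaw y 135.49627887531906 target [ 0.58823503 -0.2374015 ]
```

View pics/s2.png

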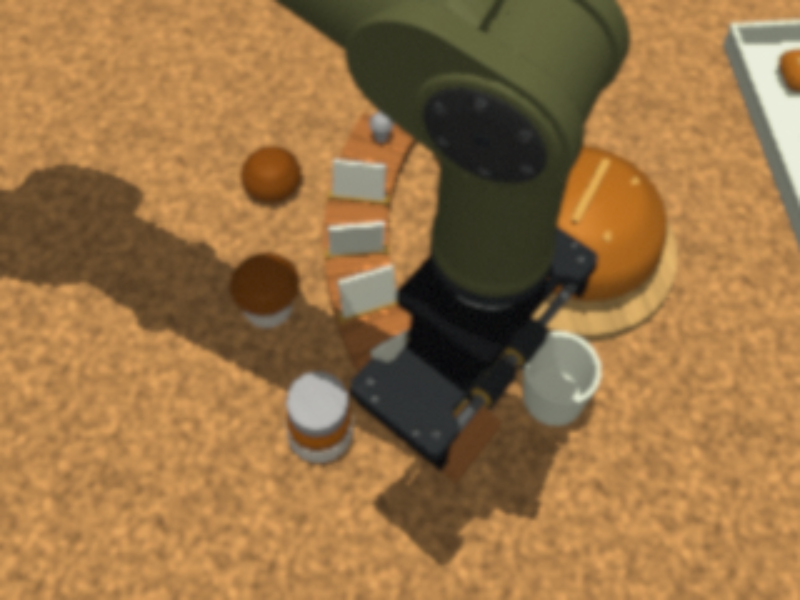

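step_arm:
  deltas:
    - [-1,0.01,-0.003,0,0]
    - [-1,0.025,-0.003,0,0]
    - [-1,0.04,-0.003,0,0]
    - [-1,0.055,-0.003,0,0]
    - [-1,0.066,-0.003,0,0]
    - [-1,0.073,-0.003,0,0]
    - [-1,0.075,-0.003,0,0]
    - [-1,0.075,-0.003,0,0]

```text
time_s: 5.15
tool_pos: [0.59, -0.2389, 0.0548]
tool_rot: [-56.7, 90.0, -11.4]
force: [-0.3, -0.4, 0.1]
grip_width: 0.0001
```

```bash
cat > traj.py <<'E'
from plan import *
import sys
H=np.array([-.55,-.319,-.088,.142,.373])
HI,LO=.035,.027
def zf(s): # s: lead edge arc position (m, from p=0); returns fingertip z
    u=s-.26*H; k=max(0,np.searchsorted(u[::-1]*1.0,0)) 
    i=int(np.clip(np.floor((s-.26*H[0]+.0)/.06),0,4)); v=s-.26*H[i]
    return np.interp(v,[-.02,.004,.024,.046,.058,.064] if i<4 else [-.02,.004,.024,.1],[HI,HI,LO,LO,HI,HI] if i<4 else [HI,HI,LO,LO])
r,p0=loc(q,o['tool_pos'][None,:2]); s0=.26*p0[0]
v=float(sys.argv[1]) if len(sys.argv)>1 else .006
print('now centre s',s0,'r',r[0],'z tip',o['tool_pos'][2]-.019,'yaw err',yawy(M)-(90+np.degrees(q[2]-p0[0])),'t',o['time_s'],'F',o['force'].round(1))
c=s0; end=.26*H[4]+.041-.0
Mn=down(yawy(M))
for k in range(12):
    c=min(c+v,end); T=np.r_[w(c/.26),zf(c+.0095)+.019]
    D=Mn.T@(T-o['tool_pos']); turn=-((90+np.degrees(q[2]-c/.26))-yawy(M))
    print([-1,*D.round(4).tolist(),round(float((turn+180)%360-180),1)],end=', ')
print('lead rel hinges',((c+.0095)-.26*H).round(3))
E
python3 traj.py
```

```text
now centre s -0.16406022912705892 r -0.00015656544471492895 z tip 0.03578133935177574 yaw err -0.4985670431975109 t 5.15 F [-0.3 -0.4  0.1]
[-1, 0.0008, 0.006, -0.0001, 0.8], [-1, 0.0008, 0.012, 0.0, 2.1], [-1, 0.0018, 0.018, 0.0003, 3.5], [-1, 0.0042, 0.024, 0.0007, 4.8], [-1, 0.0066, 0.0299, 0.0013, 6.1], [-1, 0.0088, 0.0359, 0.002, 7.4], [-1, 0.0088, 0.0418, 0.0029, 8.8], [-1, 0.0088, 0.0478, 0.0038, 10.1], [-1, 0.0088, 0.0537, 0.005, 11.4], [-1, 0.0072, 0.0595, 0.0062, 12.7], [-1, 0.0032, 0.0654, 0.0076, 14.0], [-1, 0.0008, 0.0712, 0.0091, 15.4], lead rel hinges [ 0.06   0.    -0.06  -0.119 -0.18 ]
```

step_arm:
  deltas:
    - [-1,0.001,0.006,0,1]
    - [-1,0.001,0.012,0,2]
    - [-1,0.002,0.018,0,3.5]
    - [-1,0.004,0.024,0.001,5]
    - [-1,0.0065,0.03,0.001,6]
    - [-1,0.009,0.036,0.002,7.5]
    - [-1,0.009,0.042,0.003,9]
    - [-1,0.009,0.048,0.004,10]
    - [-1,0.009,0.0535,0.005,11.5]
    - [-1,0.007,0.0595,0.006,12.5]
    - [-1,0.003,0.0655,0.0075,14]
    - [-1,0.001,0.071,0.009,15.5]

```text
time_s: 6.65
tool_pos: [0.5456, -0.1824, 0.0539]
tool_rot: [-69.1, 89.9, -39.3]
force: [1.0, -3.3, -2.3]
grip_width: 0.0007
```

```bash
python3 traj.py
python3 - <<'E'
from h import *
im,d=read_camera('side'); cv2.imwrite('pics/s3.png',cv2.resize(im[180:420,120:440,::-1],(800,600)))
E
```

```text
now centre s -0.09201918005163515 r 0.00014043091461141133 z tip 0.03485963879965477 yaw err -0.2157031065024455 t 6.65 F [ 1.  -3.3 -2.3]
[-1, 0.0008, 0.006, 0.0002, 1.1], [-1, 0.0032, 0.012, 0.0004, 2.4], [-1, 0.0056, 0.018, 0.0007, 3.8], [-1, 0.0079, 0.024, 0.0012, 5.1], [-1, 0.0079, 0.0299, 0.0018, 6.4], [-1, 0.0079, 0.0359, 0.0025, 7.7], [-1, 0.0079, 0.0418, 0.0034, 9.0], [-1, 0.0062, 0.0477, 0.0044, 10.4], [-1, 0.0022, 0.0536, 0.0055, 11.7], [-1, -0.0001, 0.0595, 0.0068, 13.0], [-1, 0.0008, 0.0653, 0.0082, 14.3], [-1, 0.0032, 0.0711, 0.0098, 15.7], lead rel hinges [ 0.132  0.072  0.012 -0.047 -0.107]
```

View pics/s3.png

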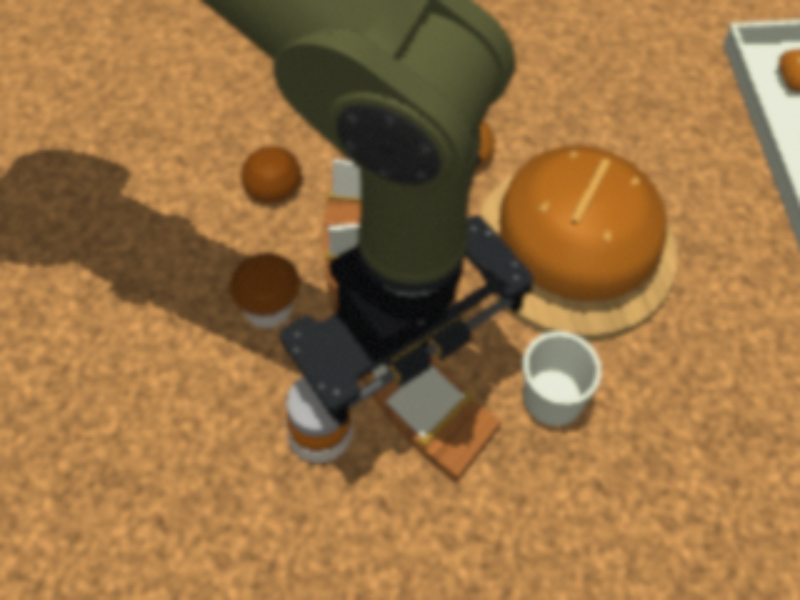

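step_arm:
  deltas:
    - [-1,0.001,0.006,0,1]
    - [-1,0.003,0.012,0,2.5]
    - [-1,0.0055,0.018,0.0005,4]
    - [-1,0.008,0.024,0.001,5]
    - [-1,0.008,0.03,0.002,6.5]
    - [-1,0.008,0.036,0.0025,7.5]
    - [-1,0.008,0.042,0.0035,9]
    - [-1,0.006,0.0475,0.0045,10.5]
    - [-1,0.002,0.0535,0.0055,11.5]
    - [-1,0,0.0595,0.007,13]
    - [-1,0.001,0.0655,0.008,14.5]
    - [-1,0.003,0.071,0.01,15.5]

```text
time_s: 8.2
tool_pos: [0.5189, -0.1171, 0.0508]
tool_rot: [-71.3, 89.9, -57.0]
force: [0.5, -3.8, 0.8]
grip_width: 0.0006
```

```bash
python3 traj.py
```

```text
now centre s -0.021253044352984543 r 7.777793758551033e-05 z tip 0.03180381104687921 yaw err -0.14653583225332056 t 8.2 F [ 0.5 -3.8  0.8]
[-1, 0.0021, 0.006, 0.0001, 1.2], [-1, 0.0045, 0.012, 0.0003, 2.5], [-1, 0.0048, 0.018, 0.0007, 3.8], [-1, 0.0048, 0.024, 0.0011, 5.1], [-1, 0.0048, 0.0299, 0.0017, 6.5], [-1, 0.0041, 0.0359, 0.0025, 7.8], [-1, 0.0001, 0.0418, 0.0034, 9.1], [-1, -0.0032, 0.0477, 0.0044, 10.4], [-1, -0.0027, 0.0536, 0.0055, 11.8], [-1, -0.0003, 0.0595, 0.0068, 13.1], [-1, 0.0021, 0.0653, 0.0082, 14.4], [-1, 0.0045, 0.0711, 0.0098, 15.7], lead rel hinges [ 0.203  0.143  0.083  0.023 -0.037]
```

step_arm:
  deltas:
    - [-1,0.002,0.006,0,1]
    - [-1,0.0045,0.012,0,2.5]
    - [-1,0.005,0.018,0.0005,4]
    - [-1,0.005,0.024,0.001,5]
    - [-1,0.005,0.03,0.0015,6.5]
    - [-1,0.004,0.036,0.0025,8]
    - [-1,0,0.042,0.0035,9]
    - [-1,-0.003,0.0475,0.0045,10.5]
    - [-1,-0.003,0.0535,0.0055,12]
    - [-1,-0.0005,0.0595,0.007,13]
    - [-1,0.002,0.0655,0.008,14.5]
    - [-1,0.0045,0.071,0.01,15.5]

```text
time_s: 9.7
tool_pos: [0.511, -0.0437, 0.046]
tool_rot: [76.1, 89.9, 74.9]
force: [-0.1, -2.5, 1.5]
grip_width: 0.0007
```

```bash
python3 traj.py
```

```text
now centre s 0.05278525291643695 r -6.923538854131106e-05 z tip 0.027019648451917472 yaw err 0.7294763778666464 t 9.7 F [-0.1 -2.5  1.5]
[-1, 0.0, 0.006, 0.0001, 2.1], [-1, 0.0, 0.012, 0.0004, 3.4], [-1, 0.0, 0.018, 0.0008, 4.7], [-1, -0.0022, 0.024, 0.0013, 6.0], [-1, -0.0062, 0.0299, 0.002, 7.3], [-1, -0.008, 0.0359, 0.0029, 8.7], [-1, -0.0067, 0.0418, 0.0038, 10.0], [-1, -0.0043, 0.0477, 0.005, 11.3], [-1, -0.0019, 0.0535, 0.0062, 12.6], [-1, 0.0, 0.0594, 0.0076, 14.0], [-1, 0.0, 0.0652, 0.0091, 15.3], [-1, 0.0, 0.071, 0.0107, 16.6], lead rel hinges [0.277 0.217 0.157 0.097 0.037]
```

step_arm:
  deltas:
    - [-1,0,0.006,0,2]
    - [-1,0,0.012,0.0005,3.5]
    - [-1,0,0.018,0.001,5]
    - [-1,-0.002,0.024,0.0015,6]
    - [-1,-0.006,0.03,0.002,7.5]
    - [-1,-0.008,0.036,0.003,8.5]
    - [-1,-0.0065,0.042,0.004,10]
    - [-1,-0.0045,0.0475,0.005,11.5]
    - [-1,-0.002,0.0535,0.006,12.5]
    - [-1,0,0.0595,0.0075,14]
    - [-1,0,0.065,0.009,15.5]
    - [-1,0,0.071,0.0105,16.5]

```text
time_s: 11.2
tool_pos: [0.5231, 0.027, 0.0461]
tool_rot: [67.6, 90.0, 50.0]
force: [-0.5, -1.2, 1.6]
grip_width: 0.0005
```

```bash
python3 traj.py
```

```text
now centre s 0.12472280356564133 r 0.00014905030952833132 z tip 0.027102201379956597 yaw err 0.09002013380447238 t 11.2 F [-0.5 -1.2  1.6]
[-1, 0.0001, 0.006, 0.0002, 1.4], [-1, 0.0001, 0.012, 0.0004, 2.7], [-1, 0.0001, 0.0133, 0.0005, 3.0], [-1, 0.0001, 0.0133, 0.0005, 3.0], [-1, 0.0001, 0.0133, 0.0005, 3.0], [-1, 0.0001, 0.0133, 0.0005, 3.0], [-1, 0.0001, 0.0133, 0.0005, 3.0], [-1, 0.0001, 0.0133, 0.0005, 3.0], [-1, 0.0001, 0.0133, 0.0005, 3.0], [-1, 0.0001, 0.0133, 0.0005, 3.0], [-1, 0.0001, 0.0133, 0.0005, 3.0], [-1, 0.0001, 0.0133, 0.0005, 3.0], lead rel hinges [0.29  0.23  0.17  0.111 0.05 ]
```

step_arm:
  deltas:
    - [-1,0,0.006,0,1.5]
    - [-1,0,0.011,0.0005,2.5]
    - [-1,0,0.015,0.0005,3]
    - [-1,0,0.015,0.0005,3]
    - [-1,-0.005,0.015,0.0005,3]
    - [-1,-0.02,0.015,0.0005,3]
    - [-1,-0.04,0.015,0.0005,3]
    - [-1,-0.07,0.015,0.0005,3]
    - [-1,-0.1,0.015,0.0005,3]
    - [-1,-0.13,0.015,0.0005,3]
    - [-1,-0.16,0.015,0.0005,3]
    - [-1,-0.19,0.015,0.0005,3]

```text
time_s: 12.7
tool_pos: [0.5279, 0.0398, 0.2386]
tool_rot: [57.0, 89.9, 36.4]
force: [-0.1, 0.4, -0.4]
grip_width: 0.0006
```

step_arm:
  deltas:
    - [-1,0,0.02,0,0]
    - [-1,0,0.06,0,0]
    - [-1,0,0.1,0,0]
    - [-1,0,0.15,0,0]
    - [-1,0,0.2,0,0]
    - [-1,0,0.25,0,0]
    - [-1,0,0.29,0,0]
    - [-1,0,0.31,0,0]
    - [-1,0,0.32,0,0]
    - [-1,0,0.32,0,0]

```text
time_s: 13.95
tool_pos: [0.64, 0.3402, 0.2354]
tool_rot: [-114.7, 89.9, -135.3]
force: [0.4, -0.3, -0.5]
grip_width: 0.0002
```

```bash
mkdir -p old; cp top.npz side.npz old/
python3 - <<'E'
from h import *
print(monitor.get_obs()['tool_pos'],monitor.get_obs()['force'])
for c in ['top','side']:
    im,d=read_camera(c); W=cloud(c,d); np.savez(f'{c}.npz',im=im,d=d,W=W)
    for t in ['loaf','bun1','muffin','jar','cup','tongs']:
        for r in regions_of(c,t)[:2]:
            m=r['pixels']&(d>0)
            if r['p']>.5 and m.sum()>5: print(c,t,round(r['p'],2),np.median(W[m],0).round(3))
E
python3 fit.py
```

```text
[0.64003863 0.3402367  0.23542713] [ 0.37348573 -0.33684052 -0.5061556 ]
top loaf 0.73 [ 0.706 -0.049  0.085]
top bun1 0.66 [0.621 0.066 0.034]
top bun1 0.59 [0.431 0.042 0.031]
top muffin 0.6 [ 0.427 -0.093  0.053]
top cup 0.77 [ 0.677 -0.207  0.031]
top cup 0.74 [ 0.53  -0.078  0.021]
top tongs 0.54 [0.37  0.469 0.013]
side loaf 0.96 [ 0.711 -0.083  0.082]
side bun1 0.76 [0.625 0.052 0.032]
side bun1 0.68 [0.435 0.027 0.029]
side muffin 0.83 [ 0.43  -0.106  0.051]
side muffin 0.63 [0.435 0.027 0.029]
side jar 0.61 [ 0.472 -0.23   0.066]
side cup 0.64 [ 0.676 -0.194  0.034]
side tongs 0.68 [0.484 0.472 0.008]
[ 0.51487797 -0.09604397  0.17139769] 0.002802493799428787 [-0.03049316 -0.02855251  0.00366139  0.02879318  0.03006843] [-0.68402953 -0.67358557  0.74000117  0.75651691]
-0.68 [ 0.5997 -0.2473] yaw 48.8
-0.55 [ 0.5758 -0.2234] yaw 41.3
-0.319 [ 0.5417 -0.1742] yaw 28.1
-0.088 [ 0.5198 -0.1184] yaw 14.9
0.142 [ 0.5112 -0.0593] yaw 1.7
0.373 [5.163e-01 4.000e-04] yaw -11.6
0.68 [0.544  0.0749] yaw -29.1
0.75 [0.5534 0.0905] yaw -33.2
tangent dir yaw=90+theta-p
top knob [0.542750
[... 225 characters left out ...]
2].max().round(3))
                                        ~~~~~~~~~~~~~^^^^^^^^^^^^^
    return _quantile_unchecked(
        a, q, axis, out, overwrite_input, method, keepdims, weights)
    return _ureduce(a,
                    func=_quantile_ureduce_func,
    ...<5 lines>...
                    overwrite_input=overwrite_input,
                    method=method)
    r = func(a, **kwargs)
    result = _quantile(arr,
                       quantiles=q,
    ...<2 lines>...
                       out=out,
                       weights=wgt)
    slices_having_nans = np.isnan(arr[-1, ...])
                                  ~~~^^^^^^^^^
IndexError: index -1 is out of bounds for axis 0 with size 0
```

Those two pictures are stale, because the fit script stopped before writing new ones: there were no points left at flag-top height. I'll check the new data directly.

Run:
```python
import numpy as np,cv2,io,contextlib
cams={}
for c in ['top','side']:
    z=np.load(f'{c}.npz'); cams[c]=z['im']; W=z['W'][z['d']>0]
    x,y,t=.5146,-.0963,.1699; d=W[:,:2]-[x,y]; lx=d[:,0]*np.cos(t)+d[:,1]*np.sin(t); ly=-d[:,0]*np.sin(t)+d[:,1]*np.cos(t)
    r=np.hypot(.26-lx,ly)-.26; p=np.arctan2(ly,.26-lx)
    for h in [-.55,-.319,-.088,.142,.373]:
        u=(p-h)*.26; k=(abs(r)<.022)&(u>.002)&(u<.046)
        print(c,h,'max z',W[k,2].max().round(4),'slope',np.polyfit(u[k],W[k,2],1).round(3))
a=cams['top'][90:330,240:560]; b=cams['side'][180:420,120:440]
cv2.imwrite('pics/fin.png',cv2.resize(np.hstack([a,b])[:,:,::-1],(800,300)))
```

```text
top -0.55 max z 0.031 slope [0.024 0.023]
top -0.319 max z 0.0309 slope [0.016 0.023]
top -0.088 max z 0.0308 slope [0.025 0.023]
top 0.142 max z 0.0318 slope [0.044 0.023]
top 0.373 max z 0.0307 slope [0.051 0.023]
side -0.55 max z 0.0287 slope [0.045 0.023]
side -0.319 max z 0.0283 slope [0.063 0.023]
side -0.088 max z 0.0287 slope [0.06  0.023]
side 0.142 max z 0.0296 slope [0.071 0.023]
side 0.373 max z 0.0305 slope [0.086 0.022]
```

View pics/fin.png

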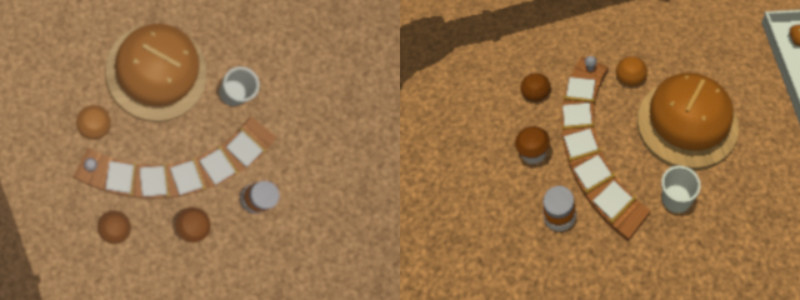

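All five flags lie flat, with slopes of 0.09 or less (about 1.5 rad at the stop). The strip and its neighbours haven't moved, and the hand is clear.

```bash
python3 -c "
from cell import env; print(env.sign_off())"
```

```text
the job is handed in; nothing more can be done
None
```

All five flags are folded flat, and the job is handed in. I ran the closed fingertips along the arc in one pass from flag 1 to flag 5, with the tips 27–35 mm above the counter. They rose slightly between flags to keep the push light. I then lifted straight up and drew the hand away, finishing at about 14 s.

**Flags:** in the final depth images every flag slopes 0.09 or less, which is about 1.42–1.5 rad. The final picture shows all five lying flat.

**Strip:** refitting its position gave a shift of at most 0.5 mm and 0.1°, which is within measuring noise.

**Other items:** the loaf, buns, muffin, jar and cup were found within about 2 mm of where they started. The tongs matched to about 4 mm in the side camera.

**Forces:** the readings at the end of each move stayed below about 4.5 N; I did not see the peaks between them.

**Checks that failed or disagreed:**
- My first final check crashed because nothing was left at upright-flag height, so the two pictures I viewed then were old ones. I checked again on the new images.
- In the final top-camera check, the trained network did not report the jar confidently, and it mistook the strip for a second cup. The jar was confirmed from the side camera.
- The tongs' position from the top camera (0.37, 0.469) disagreed with the side camera because they were only partly in view. That camera gave no earlier reading to compare.
- The pass paused for 0.05 s after flag 1 while a camera picture was taken, with the fingertips kept down.

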